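# Slide the kit tray onto the assembly plate and stand its chart up

## Task

Get this kit ready at the assembly plate: push the blue tray along the bench by its handle, over the plate's low edge and up against the black stop, square between the yellow lines, sliding it rather than lifting it clear and without tipping it or its chart. Then swing the red leg on the chart's back fully open while the chart is still in the tray, lift the chart out, and stand it gently on the middle of the cork pad, leaning back on its leg (it may face any way). Leave the tray home, nothing held, and the other things on the bench undisturbed.

Things in the scene. Friction and masses are not known exactly. Their poses are not given: they have to be found in the camera images.
- tray: Loose blue tray, about 0.65 kg, 190 mm long (x), 130 wide, walls 40 high, floor 6 thick. Origin: centre of underside; +x to its nose, which leads in the slide. The nose's underside slopes up 9 mm over its last 28 mm, like a sled, so it rides up the 6 mm plate edge when pushed (10 to 20 N). 26 mm high ribs hold the chart upright 52 mm ahead of the origin.
- tray_handle (a point): Middle of the tray's bail handle: a round bar 12 mm thick along the tray's y, clear for 70 mm, 80 mm behind the tray's origin and 72 mm above its underside. Pinch it from above, fingers fore and aft. Axes as the tray's.
- plate: Fixed aluminium plate 220 (x) x 170 (y) x 6 mm on the bench, yellow lines round the tray's bay. Origin: centre of underside; +x points to the black stop bar (24 mm above the plate, near face 105 mm from the origin; the tray's nose, 95 mm from its origin, meets it). The tray waits on the bench off the -x edge, roughly in line.
- bay (a point): Point on the plate's top where the tray's origin lies when the tray is fully home (nose on the stop, centred between the yellow lines). Axes as the plate's.
- chart: Loose panel, 0.2 kg, 10 mm thick (x), 100 wide (y), 115 high (z); white front +x, red leg on the back. Origin: centre of bottom edge. Starts upright in the tray's ribs (0.7 mm loose), front to the nose. Pinch the top edge, fingers front and back; the top 45 mm are clear of the hinge. Standing with leg open it leans back 0.33 rad on its bottom back edge and foot, origin 2 mm up.
- leg (a joint): Angle of the red leg: 0 folded against the panel, 0.65 rad fully open (a stop). Turns about the chart's +y axis through leg_hinge; opening moves the foot backwards (chart's -x) and the tab up and back. Light friction (0.012 N m) keeps it where it is left. The leg is 60 mm long and hangs down from the hinge when folded.
- leg_hinge (a point): Middle of the leg's hinge axis, 11 mm behind the panel's mid plane and 62 mm above its bottom edge. Axes as the chart's.
- leg_tab (a point): Gripping point on the red tab that sticks back and up from the leg: 14 mm wide along the chart's y, 6 thick, 44 long. Leg folded, it is 32 mm behind and 17 mm below the hinge; the tab ends 10 mm beyond. Pinch it across its width from above, gripper leaning back 20 to 30 degrees (the panel's top is 70 mm higher), and turn the gripper along with the leg, or the chart comes up with it.
- pad: Fixed cork pad on the bench beside the plate, 120 (x) x 130 (y) x 4 mm thick. Origin: centre of its underside.
- spray_can: Bystander: green can, 60 mm across, 160 tall.
- screwdriver: Bystander: screwdriver, 200 mm long.
- mug: Bystander: blue mug, 80 mm across, 95 tall.
- parts_bin: Bystander: yellow open bin 150 x 100 x 75 mm.
- hammer: Bystander: hammer lying down.
- tape_measure: Bystander: yellow tape measure 75 x 70 x 38 mm.
- wrench: Bystander: wrench lying down.

How it is judged (in metres and radians):
On the way, in this order (a step that is already met when the one before it is completed fails the run):
1. the tray lies home in its bay against the stop, flat on the plate (x of tray in the frame of bay between -0.012 and 0.006 m and y of tray in the frame of bay between -0.015 and 0.015 m and angle between the x axis of tray and the x axis of plate, either way round below 0.14 rad and angle between tray's own z axis and vertical below 0.04 rad and z of tray in the frame of bay below 0.004 m), for 0.2 s.
2. the chart's leg is swung fully open while the chart is still in the tray (value of joint leg above 0.5 rad and horizontal distance between chart and tray below 0.075 m), for 0.1 s.
3. the chart is lifted out of the tray (z of chart in the frame of tray above 0.045 m), for 0.05 s.
At the end, for the whole second after the job is handed in: Tray flat on the plate, nose within 12 mm of the stop, within 15 mm and 8 degrees of the bay's centre line; chart standing still on the cork pad, leg past 0.5 rad, leaning back 0.2 to 0.45 rad, hinge within 45 mm (pad x) and 35 mm (pad y) of the pad's centre (all of step 1 and value of joint leg above 0.5 rad and angle between chart's own z axis and vertical between 0.2 and 0.45 rad and angle between chart's own y axis and vertical between 1.47 and 1.67 rad and z of chart in the frame of pad between 0.002 and 0.012 m and x of leg_hinge in the frame of pad between -0.045 and 0.045 m and y of leg_hinge in the frame of pad between -0.035 and 0.035 m and linear speed of each of chart, tray below 0.02 m/s and angular speed of chart below 0.1 rad/s); the robot touches nothing.
It fails at once if the tray is lifted clear (its underside's centre over 22 mm above the bench) rather than slid (height (world z) of tray above 0.022 m).
It fails at once if the tray tips more than 0.2 rad (angle between tray's own z axis and vertical above 0.2 rad).
It fails at once if the chart topples (more than 0.8 rad from upright) (angle between chart's own z axis and vertical above 0.8 rad).
It fails at once if the chart is let fall (faster than 0.45 m/s while not held, away from the tray) (linear speed of chart above 0.45 m/s and contact force between the fingers and chart below 0.05 N and horizontal distance between chart and tray above 0.09 m).
It fails at once if a bystander is moved more than 30 mm (distance of any of spray_can, screwdriver, mug, parts_bin, hammer, tape_measure, wrench from where it was at the start of the episode above 0.03 m).
It also fails if it takes over 67 s, if anything falls off the work surface, if the arm or the gripper's body presses on something with over 40 N, if the wrist force passes 120 N, or if a joint passes its speed limit or range.

## Robot

A 6-joint arm with a two-finger parallel gripper is mounted at the origin on the work surface. World frame = base frame: x ahead of the robot, y to its left, z up, the work surface at z = 0. Lengths are in mm, angles in rad, forces in N, time in s.
With the tool pointing down it reaches from about 275 to 750 mm from the base axis. Payload 10.2 kg.
Tool frame: the origin (TCP) lies at the very end of the fingers, on their centre line; the grasp point (between the pads) lies 19 mm behind it; x points along the fingers, y is the direction in which the jaws open and shut, and the axes are right-handed (so a half turn about x gives the same grasp; the last joint's range is limited). The gripper opens to 85 mm and grips with 20 to 120 N. Pads are 22 mm wide; open, the fingers measure 114 mm over their backs; the gripper's body (76 mm by 85 mm) begins 54 mm behind the grasp point. The pads swing forward as they close: fully open they stand 13 mm farther back than shut.
Start: joints at [-0.223, 0.313, 1.498, -0, 1.331, -0.223], TCP at [525.006, -0.013, 231.294] pointing down, gripper open.
Joint ranges: [-2.94, 2.94], [-0.97, 2.17], [0.19, 2.56], [-1.23, 4.37], [0.02, 3.11], [-2.88, 2.88]. Speed limits (rad/s): [2.39, 2.39, 3.01, 3.14, 3.14, 3.14].

## Interface

Orientations are given as a unit quaternion [w, x, y, z].
In Python, from rig import ctrl, viewer, finish_job gives the robot as it stands.
- The arm moves only by the tool carry_out, never from a script. Its argument "targets" is a list of rows, each an object of numbers: "x", "y", "z": the shift along the world's x, y, z in m; "ax", "ay", "az": the turn, a rotation vector about the world's x, y, z in rad; "hand": the opening, from -1 (shut) to 1 (fully open). A call has 1 to 5 rows; each row is the pose to reach, as a shift and turn from the pose commanded when the call began; what a row does not reach only later rows make up. A row lasts 1/8 s, in which the tool goes at most 62.5 mm and 10.7 degrees, less where a joint would pass 70% of its speed; a pose out of reach is approached as far as the arm can. A call with a gripper value outside its range is refused whole. The fingers move at their own pace and stop on an object; "grip_force" is the grip in N (left out, the last holds). Time passes only in rows, so rows that repeat a pose let the fingers close. It gives the time, the measured TCP pose, the force and the opening at its end, in the units of the state.
- ctrl.sense(): the state, without advancing time (a new reading comes with each control period).
- viewer.capture(name): name is "scene" or "side" or "wrist"; returns the picture (420x560x3 uint8, blue, green, red); there is no depth.
- viewer.camera_info(name): a dict with "fx", "fy", "cx", "cy" (pixels), "k1" (the pictures are not rectified: a ray, as slopes to the right and down, at radius r is drawn at 1 + k1 r^2 times it, then the intrinsics apply), "R" (3x3) and "t" (3): a world point X has camera coordinates R X + t. Camera axes: x right, y down, z forward; pixel columns grow to the right and rows downward; lengths in mm; the calibration is good to about 2 mm. A picture is of the moment at which its call begins: read the wrist's pose just before it. camera_info takes no time and is no camera call; for the wrist camera it gives the pose at the moment of the call.
- finish_job(): hands the job in, once; it reports no verdict.
The state is a dict: "time_s": time; "joints": joint angles; "dq": joint speeds; "tau": joint torques, N m; "eef_pos": TCP position; "ee_rot": TCP orientation; "force": force on the tool from outside, world axes, zero at the start; "wrist_torque": the same for the moment, N m; "grip_width": opening from 0.0 (shut) to 1.0 (fully open).
Only numpy, scipy, OpenCV 4.12 (cv2) and the standard library are available. Lean on these libraries where they do the work, as an engineer would, in place of code of your own. Each camera call takes 0.05 s, during which the arm holds its last target. There are 200 camera calls.

## Working session

There is one attempt and no reset: what is moved stays moved. The work goes in short steps, Python scripts to look and compute and a tool call to move; the robot and the scene stay as the last step left them, time stands still between calls to the robot, and variables do not carry over. Pictures are saved under pics/ and viewed, about 8 in all and at most 12, crops included, and the job is handed in when it is done.

Besides the shell and the picture viewer there is one more tool, called after "Call:" by a JSON object that holds its "fn" and its "kwargs", one argument or row to a line. carry_out: Moves the arm, as the interface text tells. Its arguments: {"type":"object","properties":{"targets":{"type":"array"},"grip_force":{"type":"number"}},"required":["targets"]}

```bash
ls; mkdir -p pics; cat > h.py <<'E'
import numpy as np, cv2
from rig import ctrl, viewer, finish_job
def cam(n): return viewer.camera_info(n)
def ray(c,uv):
    x,y=(uv[0]-c['cx'])/c['fx'],(uv[1]-c['cy'])/c['fy']
    k=c['k1']; rd=np.hypot(x,y); r=rd
    for _ in range(30): r=rd/(1+k*r*r)
    s=r/rd if rd>0 else 1
    R=np.array(c['R']);t=np.array(c['t'])
    return -R.T@t, R.T@np.array([x*s,y*s,1.])
def onz(c,uv,z):
    o,d=ray(c,uv); return o+d*(z-o[2])/d[2]
def proj(c,X):
    p=np.array(c['R'])@np.array(X,float)+np.array(c['t']); x,y=p[0]/p[2],p[1]/p[2]; f=1+c['k1']*(x*x+y*y)
    return np.array([c['fx']*x*f+c['cx'],c['fy']*y*f+c['cy']])
E
python3 - <<'E'
from h import *
np.set_printoptions(precision=2,suppress=True)
print(ctrl.sense())
a=[]
for n in('scene','side'):
    im=viewer.capture(n);cv2.imwrite(f'pics/{n}0.png',im);c=cam(n);print(n,c,-np.array(c['R']).T@np.array(c['t']))
c=cam('wrist');cv2.imwrite('pics/wrist0.png',viewer.capture('wrist'));print(c)
E
```

```text
pics
{'time_s': 0.0, 'joints': array([-0.22,  0.31,  1.5 ,  0.  ,  1.33, -0.22]), 'dq': array([ 0., -0.,  0., -0., -0., -0.]), 'tau': array([ -0.  , -41.23, -25.97,  -0.  ,   0.  ,  -0.  ]), 'eef_pos': array([524.74,   0.07, 230.72]), 'ee_rot': array([ 0.5,  0.5,  0.5, -0.5]), 'force': array([ 0.16,  0.19, -0.25]), 'wrist_torque': array([0.09, 0.03, 0.01]), 'grip_width': 1.001165741137828}
scene {'fx': 545.4330376641091, 'fy': 545.4330376641091, 'cx': 289.714480591007, 'cy': 209.78948186604106, 'k1': 0.03322673320547142, 'R': array([[ 0.71,  0.7 ,  0.01],
       [ 0.5 , -0.5 , -0.7 ],
       [-0.49,  0.5 , -0.71]]), 't': array([-351.91, -248.09, 1837.13])} [1278.81 -802.2  1132.06]
side {'fx': 394.9834090056435, 'fy': 394.9834090056435, 'cx': 279.8853370066565, 'cy': 206.79521094981047, 'k1': -0.08492730511202157, 'R': array([[-0.88, -0.47, -0.01],
       [-0.36,  0.69, -0.63],
       [ 0.3 , -0.55, -0.78]]), 't': array([ 434.39,  279.52, 1267.14])} [ 105.23  710.09 1164.97]
{'fx': 356.5451849663886, 'fy': 356.5451849663886, 'cx': 272.11487456597365, 'cy': 197.06556772520122, 'k1': -0.06887671386102766, 'R': array([[ 1.  , -0.  , -0.  ],
       [-0.  , -0.95,  0.31],
       [-0.  , -0.31, -0.95]]), 't': array([-523.6 ,  -40.55,  380.13])}
```

View pics/scene0.png

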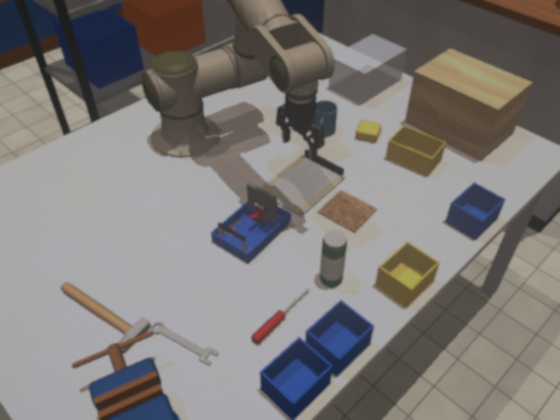

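View pics/side0.png

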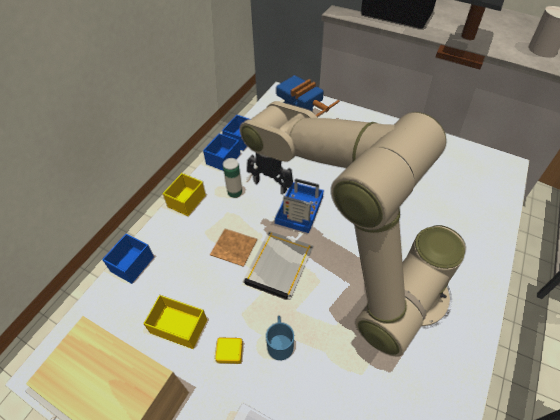

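Scene picture: tray at about (252,225), chart at (265,203), plate (305,180), cork pad (347,210), can (333,258). Side picture: tray (300,205), plate (278,265), pad (234,247), mug (280,340). Next I'm enlarging both for corner pixels.

```bash
python3 - <<'E'
from h import *
np.set_printoptions(precision=1,suppress=True)
a=cv2.imread('pics/scene0.png')[140:270,200:390]; b=cv2.imread('pics/side0.png')[170:305,200:340]
A=cv2.resize(a,None,fx=4,fy=4,interpolation=cv2.INTER_CUBIC)[:, :760]
cv2.imwrite('pics/c1.png',cv2.convertScaleAbs(A,alpha=1.6,beta=10))
cv2.imwrite('pics/c2.png',cv2.resize(b,None,fx=4.4,fy=4.4,interpolation=cv2.INTER_CUBIC))
for n in('scene','side'):
    im=cv2.imread(f'pics/{n}0.png');c=cam(n);hsv=cv2.cvtColor(im,cv2.COLOR_BGR2HSV)
    for nm,lo,hi,z,ctr in(('blue',(108,120,50),(128,255,255),40,(252,225) if n=='scene' else (300,205)),('cork',(4,80,60),(20,220,220),4,(347,210) if n=='scene' else (234,247)),):
        m=cv2.inRange(hsv,lo,hi); m=cv2.morphologyEx(m,cv2.MORPH_CLOSE,np.ones((7,7)))
        cs,_=cv2.findContours(m,0,2)
        for k in cs:
            if cv2.contourArea(k)>200 and abs(cv2.pointPolygonTest(k,ctr,True))<40:
                W=np.array([onz(c,p,z)[:2] for p in k[:,0]],np.float32)
                print(n,nm,cv2.contourArea(k),cv2.boundingRect(k),cv2.minAreaRect(W))
E
```

```text
scene blue 893.0 (213, 214, 63, 41) ((490.6852111816406, -170.4173583984375), (124.32176208496094, 120.58049011230469), 8.697441101074219)
scene cork 1103.5 (320, 192, 55, 39) ((615.1785888671875, 116.92620849609375), (122.71344757080078, 114.14310455322266), 6.905777931213379)
side blue 902.0 (275, 183, 48, 50) ((476.0825500488281, -126.67387390136719), (132.609619140625, 206.3113555908203), 8.04446792602539)
side cork 998.0 (210, 229, 47, 37) ((613.768798828125, 116.48773193359375), (128.20611572265625, 120.8509292602539), 7.016168117523193)
```

View pics/c1.png

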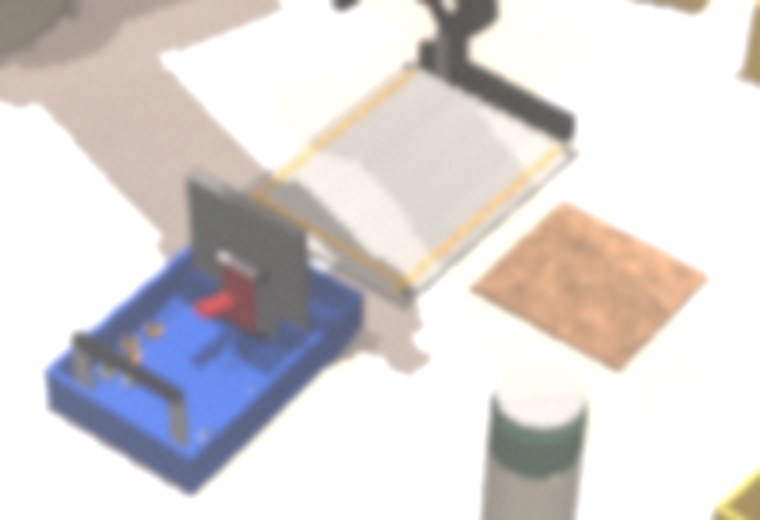

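View pics/c2.png

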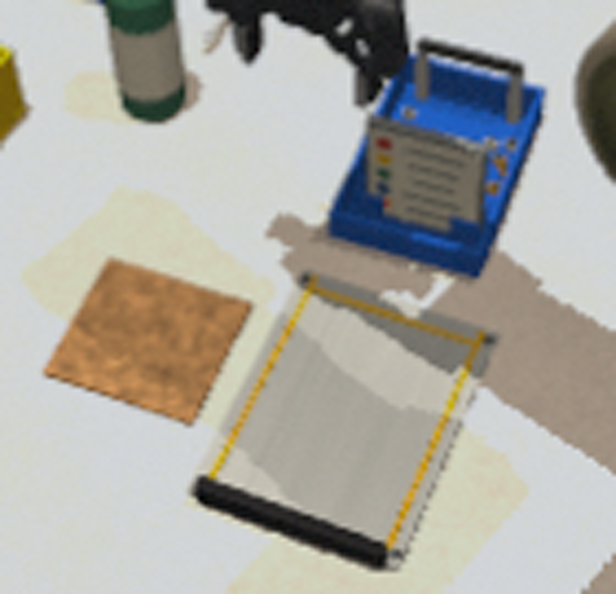

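```bash
python3 - <<'E'
from h import *
np.set_printoptions(precision=1,suppress=True)
def go(n,s,off,L):
    c=cam(n)
    for nm,z,pts in L:
        P=np.array([onz(c,((u+.5)/s-.5+off[0],(v+.5)/s-.5+off[1]),z)[:2] for u,v in pts])
        e=np.diff(P,axis=0)
        print(n,nm,P.tolist() and P.round(1).tolist(),'mean',P.mean(0),'len',np.hypot(*e.T),'ang',np.degrees(np.arctan2(e[:,1],e[:,0])))
go('scene',4,(200,140),[('traywall',40,[(47,372),(190,460),(360,292)]),('handle',78,[(76,334),(182,394)]),('chart',121,[(190,172),(305,236)]),
 ('yellow',6,[(412,70),(252,192),(405,288),(562,150)]),('pad',4,[(567,204),(472,288),(620,368),(706,277)])])
go('side',4.4,(200,170),[('traywall',40,[(543,90),(483,245),(332,212)]),('handle',78,[(422,42),(522,68)]),('chart',121,[(370,118),(488,150)]),
 ('yellow',6,[(212,480),(388,550),(485,338),(312,285)][::-1]),('plateedge',6,[(303,278),(492,338)]),('pad',4,[(113,259),(45,373),(192,424),(252,302)])])
E
```

```text
scene traywall [[434.0, -238.4], [559.6, -221.9], [529.3, -34.4]] mean [ 507.6 -164.9] len [126.6 189.9] ang [ 7.5 99.2]
scene handle [[450.4, -222.7], [539.6, -208.5]] mean [ 495.  -215.6] len [90.3] ang [9.]
scene chart [[421.5, -92.4], [522.3, -80.3]] mean [471.9 -86.3] len [101.5] ang [6.8]
scene yellow [[359.0, 196.9], [373.6, 6.7], [526.1, 15.6], [507.4, 210.0]] mean [441.5 107.3] len [190.7 152.7 195.2] ang [-85.6   3.3  95.5]
scene pad [[548.9, 168.3], [559.0, 51.7], [685.5, 67.6], [671.6, 181.6]] mean [616.3 117.3] len [117.  127.6 114.8] ang [-85.1   7.2  97. ]
side traywall [[430.6, -237.4], [406.4, -63.6], [529.7, -37.3]] mean [ 455.5 -112.8] len [175.5 126.1] ang [97.9 12. ]
side handle [[533.3, -208.0], [445.3, -219.9]] mean [ 489.3 -214. ] len [88.8] ang [-172.3]
side chart [[516.6, -79.5], [420.0, -92.6]] mean [468.3 -86.1] len [97.4] ang [-172.3]
side yellow [[521.7, 13.3], [375.2, -4.8], [359.6, 194.8], [502.9, 204.6]] mean [439.8 102. ] len [147.6 200.2 143.6] ang [-172.9   94.5    3.9]
side plateedge [[531.5, 10.6], [370.3, -7.4]] mean [450.9   1.6] len [162.3] ang [-173.6]
side pad [[680.7, 65.0], [668.6, 183.3], [542.0, 169.0], [557.4, 49.2]] mean [612.2 116.6] len [119.  127.4 120.9] ang [  95.9 -173.6  -82.6]
```

Crop 1 (scene) gives the tray rear corners (47,372) and (190,460), handle (76,334)–(182,394), chart top (190,172)–(305,236) and yellow bay corners. Crop 2 (side) gives the matching corners. Both views agree to about 4 mm: handle ≈ (492,-215), tray heading ≈ 98°, plate heading ≈ 95°, pad ≈ (614,117). I'll check the plate with the wrist picture and meanwhile move over the handle.

View pics/wrist0.png

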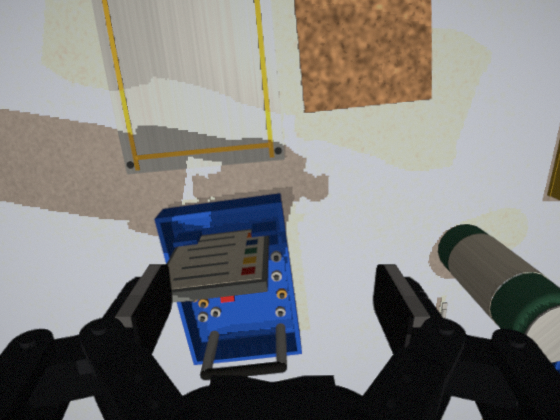

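Call:
{"fn": "carry_out", "kwargs": {
  "targets": [
    {"x": -0.006, "y": -0.043, "z": 0, "az": -0.18, "hand": 1},
    {"x": -0.013, "y": -0.086, "z": 0, "az": -0.36, "hand": 1},
    {"x": -0.02, "y": -0.129, "z": 0, "az": -0.54, "hand": 1},
    {"x": -0.027, "y": -0.172, "z": 0, "az": -0.72, "hand": 1},
    {"x": -0.033, "y": -0.215, "z": 0, "az": -0.9, "hand": 1}
  ]
}}

```text
invalid input at $.targets[0]: expected keys x, y, z, ax, ay, az, hand
```

Call:
{"fn": "carry_out", "kwargs": {
  "targets": [
    {"az": -0.18, "hand": 1},
    {"az": -0.36, "hand": 1},
    {"az": -0.53, "hand": 1},
    {"az": -0.53, "hand": 1}
  ]
}}

```text
invalid input at $.targets[0]: expected keys x, y, z, ax, ay, az, hand
```

Wrist picture: tray nose corners (157,213)/(281,197), handle (203,370)–(286,364), near yellow corners (135,157)/(271,150), pad corners (305,112)/(431,100). The move was refused because rows need all keys.

```bash
python3 - <<'E'
from h import *
np.set_printoptions(precision=1,suppress=True)
c=cam('wrist')
for nm,z,P in(('nose',40,[(157,215),(281,198)]),('handle',72,[(203,370),(286,364)]),('yel',6,[(137,160),(271,148)]),('yelfar',6,[(107,1),(258,1)]),('pad',4,[(305,112),(431,100)]),('rear',40,[(197,363),(299,352)]),('plate corner holes',6,[(130,165),(278,151)])):
    Q=np.array([onz(c,p,z)[:2] for p in P]);e=Q[1]-Q[0];print(nm,Q.tolist(),Q.mean(0),np.hypot(*e),np.degrees(np.arctan2(e[1],e[0])))
E
```

```text
nose [[407.4627196470122, -48.63616370980225], [532.4480287452676, -30.558758130423115]] [470.  -39.6] 126.2858665206357 8.22997362708095
handle [[448.54827069011293, -216.89879072356914], [538.5547097928007, -207.8601762627063]] [ 493.6 -212.4] 90.45913790943382 5.734523892927663
yel [[380.36895020785175, 0.5969066410488892], [522.5313716194186, 12.882281602655652]] [451.5   6.7] 142.69227203863278 4.939108972742668
yelfar [[366.98593486977654, 155.2619547896895], [510.52736579769754, 152.39974164908813]] [438.8 153.8] 143.56996432714382 -1.142325267987363
pad [[557.1055181591169, 49.50754336391273], [685.6613524407081, 62.68328955234688]] [621.4  56.1] 129.2292645473849 5.85183789203918
rear [[434.1550797448506, -237.77289284580743], [555.0728002942296, -220.4871477907877]] [ 494.6 -229.1] 122.14701029892163 8.135574800997484
plate corner holes [[372.11938079432707, -4.792777371109324], [529.8227735043089, 9.723468963509063]] [451.    2.5] 158.37007760270268 5.259129234612686
```

Call:
{"fn": "carry_out", "kwargs": {
  "targets": [
    {"x": -0.006, "y": -0.043, "z": 0, "ax": 0, "ay": 0, "az": -0.18, "hand": 1},
    {"x": -0.013, "y": -0.086, "z": 0, "ax": 0, "ay": 0, "az": -0.36, "hand": 1},
    {"x": -0.02, "y": -0.129, "z": 0, "ax": 0, "ay": 0, "az": -0.54, "hand": 1},
    {"x": -0.027, "y": -0.172, "z": 0, "ax": 0, "ay": 0, "az": -0.72, "hand": 1},
    {"x": -0.033, "y": -0.215, "z": 0, "ax": 0, "ay": 0, "az": -0.9, "hand": 1}
  ]
}}

```text
time_s: 0.78
eef_pos: [491.5, -216.3, 231.1]
ee_rot: [-0.231, -0.668, -0.231, 0.668]
force: [-0.0, 0.5, -0.6]
grip_width: 1.001
```

Call:
{"fn": "carry_out", "kwargs": {
  "targets": [
    {"x": 0, "y": 0, "z": 0, "ax": 0, "ay": 0, "az": -0.18, "hand": 1},
    {"x": 0, "y": 0, "z": 0, "ax": 0, "ay": 0, "az": -0.36, "hand": 1},
    {"x": 0, "y": 0, "z": 0, "ax": 0, "ay": 0, "az": -0.53, "hand": 1},
    {"x": 0, "y": 0, "z": 0, "ax": 0, "ay": 0, "az": -0.53, "hand": 1}
  ]
}}

```text
time_s: 1.27
eef_pos: [491.9, -215.0, 231.1]
ee_rot: [-0.05, -0.705, -0.05, 0.705]
force: [0.3, -0.5, -0.1]
grip_width: 0.998
```

Call:
{"fn": "carry_out", "kwargs": {
  "targets": [
    {"x": 0, "y": 0.001, "z": -0.06, "ax": 0, "ay": 0, "az": 0, "hand": 1},
    {"x": 0.001, "y": 0.001, "z": -0.12, "ax": 0, "ay": 0, "az": 0, "hand": 1},
    {"x": 0.001, "y": 0.001, "z": -0.16, "ax": 0, "ay": 0, "az": 0, "hand": 1},
    {"x": 0.001, "y": 0.001, "z": -0.177, "ax": 0, "ay": 0, "az": 0, "hand": 1},
    {"x": 0.001, "y": 0.001, "z": -0.177, "ax": 0, "ay": 0, "az": 0, "hand": 1}
  ]
}}

```text
time_s: 1.9
eef_pos: [493.0, -214.0, 54.3]
ee_rot: [-0.05, -0.705, -0.05, 0.705]
force: [-0.6, 0.2, 1.3]
grip_width: 1.0
```

Call:
{"fn": "carry_out", "kwargs": {
  "targets": [
    {"x": 0, "y": 0, "z": 0, "ax": 0, "ay": 0, "az": 0, "hand": -1},
    {"x": 0, "y": 0, "z": 0, "ax": 0, "ay": 0, "az": 0, "hand": -1},
    {"x": 0, "y": 0, "z": 0, "ax": 0, "ay": 0, "az": 0, "hand": -1},
    {"x": 0, "y": 0, "z": 0, "ax": 0, "ay": 0, "az": 0, "hand": -1},
    {"x": 0, "y": 0, "z": 0, "ax": 0, "ay": 0, "az": 0, "hand": -1}
  ],
  "grip_force": 40
}}

```text
time_s: 2.52
eef_pos: [493.4, -214.5, 54.9]
ee_rot: [0.05, 0.706, 0.049, -0.705]
force: [0.5, -2.7, 4.0]
grip_width: 0.117
```

Call:
{"fn": "carry_out", "kwargs": {
  "targets": [
    {"x": -0.002, "y": 0.008, "z": 0, "ax": 0, "ay": 0, "az": -0.003, "hand": -1},
    {"x": -0.004, "y": 0.022, "z": 0, "ax": 0, "ay": 0, "az": -0.007, "hand": -1},
    {"x": -0.007, "y": 0.038, "z": 0, "ax": 0, "ay": 0, "az": -0.01, "hand": -1},
    {"x": -0.01, "y": 0.054, "z": 0, "ax": 0, "ay": 0, "az": -0.014, "hand": -1},
    {"x": -0.013, "y": 0.07, "z": 0, "ax": 0, "ay": 0, "az": -0.018, "hand": -1}
  ]
}}

```text
time_s: 3.15
eef_pos: [481.6, -146.1, 55.6]
ee_rot: [0.045, 0.707, 0.041, -0.704]
force: [1.5, -7.0, 1.2]
grip_width: 0.121
```

Call:
{"fn": "carry_out", "kwargs": {
  "targets": [
    {"x": -0.003, "y": 0.014, "z": 0, "ax": 0, "ay": 0, "az": -0.004, "hand": -1},
    {"x": -0.006, "y": 0.028, "z": 0, "ax": 0, "ay": 0, "az": -0.008, "hand": -1},
    {"x": -0.009, "y": 0.042, "z": 0.001, "ax": 0, "ay": 0, "az": -0.012, "hand": -1},
    {"x": -0.011, "y": 0.056, "z": 0.001, "ax": 0, "ay": 0, "az": -0.015, "hand": -1},
    {"x": -0.013, "y": 0.07, "z": 0.002, "ax": 0, "ay": 0, "az": -0.018, "hand": -1}
  ]
}}

```text
time_s: 3.78
eef_pos: [470.2, -77.0, 59.0]
ee_rot: [0.04, 0.709, 0.034, -0.703]
force: [1.4, -19.6, 21.8]
grip_width: 0.126
```

Call:
{"fn": "carry_out", "kwargs": {
  "targets": [
    {"x": -0.002, "y": 0.012, "z": 0.003, "ax": 0, "ay": 0, "az": -0.003, "hand": -1},
    {"x": -0.005, "y": 0.025, "z": 0.004, "ax": 0, "ay": 0, "az": -0.006, "hand": -1},
    {"x": -0.008, "y": 0.038, "z": 0.005, "ax": 0, "ay": 0, "az": -0.01, "hand": -1},
    {"x": -0.01, "y": 0.051, "z": 0.005, "ax": 0, "ay": 0, "az": -0.012, "hand": -1},
    {"x": -0.013, "y": 0.064, "z": 0.005, "ax": 0, "ay": 0, "az": -0.014, "hand": -1}
  ]
}}

```text
time_s: 4.4
eef_pos: [453.9, -9.4, 61.2]
ee_rot: [-0.032, -0.706, -0.032, 0.706]
force: [1.8, -4.4, -1.1]
grip_width: 0.12
```

```bash
python3 - <<'E'
from h import *
b=viewer.capture('side');cv2.imwrite('pics/s1.png',b)
a=viewer.capture('scene');cv2.imwrite('pics/sc1.png',a)
A=cv2.convertScaleAbs(cv2.resize(a[130:265,220:380],None,fx=2.5,fy=2.5,interpolation=cv2.INTER_CUBIC),alpha=1.5)
B=cv2.resize(b[170:305,200:340],None,fx=2.8,fy=2.8,interpolation=cv2.INTER_CUBIC)
h=min(len(A),len(B));cv2.imwrite('pics/c3.png',np.hstack([A[:h],B[:h]]))
E
```

```text
(no output)
```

View pics/c3.png

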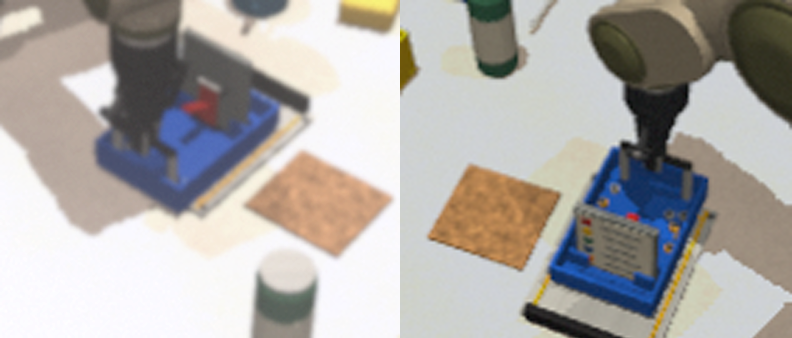

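The tray is on the plate and lined up between the yellow lines, with roughly 35–40 mm left to the stop. I'll push on gently until contact.

Call:
{"fn": "carry_out", "kwargs": {
  "targets": [
    {"x": -0.001, "y": 0.01, "z": 0, "ax": 0, "ay": 0, "az": 0, "hand": -1},
    {"x": -0.002, "y": 0.018, "z": 0, "ax": 0, "ay": 0, "az": 0, "hand": -1},
    {"x": -0.002, "y": 0.025, "z": 0, "ax": 0, "ay": 0, "az": 0, "hand": -1},
    {"x": -0.003, "y": 0.03, "z": 0, "ax": 0, "ay": 0, "az": 0, "hand": -1},
    {"x": -0.003, "y": 0.033, "z": 0, "ax": 0, "ay": 0, "az": 0, "hand": -1}
  ]
}}

```text
time_s: 5.12
eef_pos: [450.9, 23.2, 61.3]
ee_rot: [-0.032, -0.706, -0.032, 0.706]
force: [0.1, -5.0, -2.3]
grip_width: 0.124
```

Call:
{"fn": "carry_out", "kwargs": {
  "targets": [
    {"x": 0, "y": 0.004, "z": 0, "ax": 0, "ay": 0, "az": 0, "hand": -1},
    {"x": -0.001, "y": 0.008, "z": 0, "ax": 0, "ay": 0, "az": 0, "hand": -1},
    {"x": -0.001, "y": 0.011, "z": 0, "ax": 0, "ay": 0, "az": 0, "hand": -1},
    {"x": -0.001, "y": 0.011, "z": 0, "ax": 0, "ay": 0, "az": 0, "hand": -1}
  ]
}}

```text
time_s: 5.62
eef_pos: [450.5, 33.6, 61.6]
ee_rot: [0.033, 0.707, 0.032, -0.706]
force: [0.6, -8.5, -1.3]
grip_width: 0.121
```

Call:
{"fn": "carry_out", "kwargs": {
  "targets": [
    {"x": 0, "y": 0.003, "z": 0, "ax": 0, "ay": 0, "az": 0, "hand": -1},
    {"x": 0, "y": 0.006, "z": 0, "ax": 0, "ay": 0, "az": 0, "hand": -1},
    {"x": 0, "y": 0.007, "z": 0, "ax": 0, "ay": 0, "az": 0, "hand": -1}
  ]
}}

```text
time_s: 6.0
eef_pos: [451.1, 34.4, 62.8]
ee_rot: [0.038, 0.707, 0.029, -0.706]
force: [-10.7, -62.3, 13.0]
grip_width: 0.122
```

Stop reached at handle y ≈ 34 mm. I'll ease off, release slowly and retreat straight up.

Call:
{"fn": "carry_out", "kwargs": {
  "targets": [
    {"x": 0, "y": -0.004, "z": 0, "ax": 0, "ay": 0, "az": 0, "hand": -1},
    {"x": 0, "y": -0.006, "z": 0, "ax": 0, "ay": 0, "az": 0, "hand": -1},
    {"x": 0, "y": -0.006, "z": 0, "ax": 0, "ay": 0, "az": 0, "hand": 1},
    {"x": 0, "y": -0.006, "z": 0, "ax": 0, "ay": 0, "az": 0, "hand": 1},
    {"x": 0, "y": -0.006, "z": 0, "ax": 0, "ay": 0, "az": 0, "hand": 1}
  ]
}}

```text
time_s: 6.62
eef_pos: [449.9, 35.4, 61.3]
ee_rot: [-0.032, -0.706, -0.032, 0.706]
force: [-0.4, 0.3, -0.2]
grip_width: 0.756
```

Call:
{"fn": "carry_out", "kwargs": {
  "targets": [
    {"x": 0, "y": 0, "z": 0, "ax": 0, "ay": 0, "az": 0, "hand": 1},
    {"x": 0, "y": 0, "z": 0.04, "ax": 0, "ay": 0, "az": 0, "hand": 1},
    {"x": 0, "y": 0, "z": 0.1, "ax": 0, "ay": 0, "az": 0, "hand": 1},
    {"x": 0, "y": 0, "z": 0.15, "ax": 0, "ay": 0, "az": 0, "hand": 1},
    {"x": 0, "y": -0.03, "z": 0.17, "ax": 0, "ay": 0, "az": 0.18, "hand": 1}
  ]
}}

```text
time_s: 7.25
eef_pos: [450.6, 5.6, 234.2]
ee_rot: [0.098, 0.702, 0.097, -0.699]
force: [-0.0, -0.0, -0.8]
grip_width: 1.003
```

Call:
{"fn": "carry_out", "kwargs": {
  "targets": [
    {"x": 0, "y": -0.04, "z": 0, "ax": 0, "ay": 0, "az": 0.18, "hand": 1},
    {"x": 0, "y": -0.08, "z": 0, "ax": 0, "ay": 0, "az": 0.36, "hand": 1},
    {"x": 0, "y": -0.12, "z": 0, "ax": 0, "ay": 0, "az": 0.54, "hand": 1},
    {"x": 0, "y": -0.12, "z": 0, "ax": 0, "ay": 0, "az": 0.72, "hand": 1},
    {"x": 0, "y": -0.12, "z": 0, "ax": 0, "ay": 0, "az": 0.9, "hand": 1}
  ]
}}

```text
time_s: 7.88
eef_pos: [449.9, -115.3, 231.1]
ee_rot: [-0.392, -0.588, -0.392, 0.588]
force: [0.1, -0.2, -0.6]
grip_width: 0.999
```

Call:
{"fn": "carry_out", "kwargs": {
  "targets": [
    {"x": 0, "y": 0.0, "z": 0, "ax": 0, "ay": 0, "az": 0.18, "hand": 1},
    {"x": 0, "y": 0.0, "z": 0, "ax": 0, "ay": 0, "az": 0.36, "hand": 1},
    {"x": 0, "y": 0, "z": 0, "ax": 0, "ay": 0, "az": 0.4, "hand": 1},
    {"x": 0, "y": 0, "z": 0, "ax": 0, "ay": 0, "az": 0.4, "hand": 1}
  ]
}}

```text
time_s: 8.38
eef_pos: [450.0, -114.9, 231.2]
ee_rot: [0.5, 0.5, 0.5, -0.5]
force: [-0.3, 0.1, -0.3]
grip_width: 0.998
```

```bash
python3 - <<'E'
from h import *
np.set_printoptions(precision=2,suppress=True)
print(ctrl.sense()['joints'],ctrl.sense()['eef_pos'])
c=cam('wrist');w=viewer.capture('wrist');np.savez('wr2.npz',**{k:np.array(v) for k,v in c.items()})
cv2.imwrite('pics/w2.png',w)
a=viewer.capture('scene');cv2.imwrite('pics/sc2.png',a);b=viewer.capture('side');cv2.imwrite('pics/s2.png',b)
print(-np.array(c['R']).T@np.array(c['t']))
A=cv2.convertScaleAbs(cv2.resize(a[130:250,240:350],None,fx=3.4,fy=3.4,interpolation=cv2.INTER_CUBIC),alpha=1.5)
B=cv2.resize(b[190:310,225:340],None,fx=3.4,fy=3.4,interpolation=cv2.INTER_CUBIC)
cv2.imwrite('pics/c4.png',np.hstack([A,B]))
E
```

```text
[-0.5   0.18  1.67  0.    1.29 -0.5 ] [ 449.96 -114.88  231.23]
[448.89 -34.03 373.78]
```

View pics/c4.png

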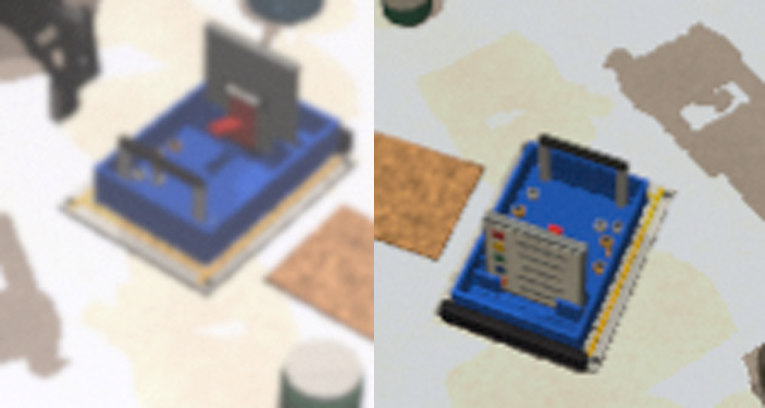

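View pics/w2.png

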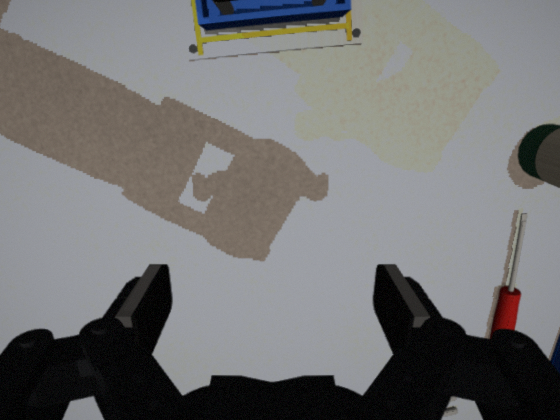

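Picture c4 shows the tray home on the plate with its nose on the stop and yellow margins even. Tab tip is at (212,130) in the left half, handle at (118,142)–(205,185) left and (541,140)–(628,167) right, chart top at (205,25)–(298,70) left and (486,215)–(584,248) right. In w2, the tray's rear edge and near yellow line are at rows 20–45.

```bash
python3 - <<'E'
from h import *
np.set_printoptions(precision=1,suppress=True)
S=3.4
def px(U,V,side): return ((U-(374 if side else 0)+.5)/S-.5+(225 if side else 240),(V+.5)/S-.5+(190 if side else 130))
cs,cd=cam('scene'),cam('side')
def pr(nm,c,z,P,side):
    Q=np.array([onz(c,px(*p,side),z)[:2] for p in P]);e=Q[-1]-Q[0];print(nm,Q.tolist(),'mean',Q.mean(0),np.hypot(*e),np.degrees(np.arctan2(e[1],e[0])))
pr('sc handle',cs,84,[(118,140),(205,184)],0); pr('sd handle',cd,84,[(541,138),(628,164)],1)
pr('sc chart',cs,127,[(207,22),(298,68)],0); pr('sd chart',cd,127,[(486,216),(584,248)],1)
pr('sc rear wall',cs,46,[(95,168),(208,232)],0)
# predictions for tab
u=np.array([-.087,.996]);ch=np.array([439,166.])
for nm,off,z in(('tab',-43,57),('tabend',-53,57),('hinge',-11,74)):
    X=[*(ch+off*u),z]; print(nm,X,'scene',(proj(cs,X)-[240,130])*S,'side',(proj(cd,X)-[225,190])*S+[374,0])
for n,c,f in(('scene',cs,'sc2'),('side',cd,'s2')):
    h=cv2.cvtColor(cv2.imread(f'pics/{f}.png'),cv2.COLOR_BGR2HSV);m=cv2.inRange(h,(0,130,60),(5,255,255))|cv2.inRange(h,(172,130,60),(180,255,255))
    k,_,st,ce=cv2.connectedComponentsWithStats(m);print(n,[(s.tolist()) for s in st[1:] if s[4]>4])
w=dict(np.load('wr2.npz'))
for nm,z,P in(('yel',6,[(202,38),(349,30)]),('trayrear top',46,[(198,24),(352,10)]),('platecorner',6,[(193,48),(357,33)])):
    print(nm,[onz(w,p,z)[:2] for p in P],np.mean([onz(w,p,z)[:2] for p in P],0))
E
```

```text
sc handle [[407.9316028898435, 24.162336197147738], [499.08214723496303, 37.1475393352689]] mean [453.5  30.7] 92.07082727416909 8.10773788948921
sd handle [[492.1026363503676, 40.27041264631475], [402.14990871305383, 28.681371092956624]] mean [447.1  34.5] 90.69619117426164 -172.6587492309543
sc chart [[385.42553646585714, 155.76525191643339], [484.8027072704914, 165.26341902437184]] mean [435.1 160.5] 99.83004184885317 5.4595719735931
sd chart [[479.8087759308936, 166.677224393061], [385.35448698008247, 155.51974466283934]] mean [432.6 161.1] 95.11099860233637 -173.26311453129316
sc rear wall [[388.90476397904047, 14.034991053684735], [514.2486659164975, 26.326017814169745]] mean [451.6  20.2] 125.94507966464515 5.600429991149329
tab [np.float64(442.741), np.float64(123.172), 57] scene [225.  128.5] side [544.7 234.9]
tabend [np.float64(443.611), np.float64(113.212), 57] scene [217.9 134.2] side [548.8 226.6]
hinge [np.float64(439.957), np.float64(155.044), 74] scene [248.   95.9] side [530.9 252.4]
scene [[303, 165, 7, 4, 16], [253, 312, 31, 29, 273]]
side [[256, 147, 14, 18, 97], [277, 256, 3, 3, 6], [260, 258, 3, 2, 5]]
yel [array([381.7,   5.2]), array([522.6,  12.4])] [452.2   8.8]
trayrear top [array([386.2,  12.2]), array([516.4,  23.2])] [451.3  17.7]
platecorner [array([372.5,  -3.8]), array([530.5,   9.8])] [451.5   3. ]
```

Call:
{"fn": "carry_out", "kwargs": {
  "targets": [
    {"x": -0.002, "y": 0.033, "z": 0, "ax": 0.112, "ay": 0.005, "az": 0.019, "hand": 0.1},
    {"x": -0.004, "y": 0.066, "z": 0, "ax": 0.224, "ay": 0.011, "az": 0.037, "hand": 0.1},
    {"x": -0.006, "y": 0.099, "z": 0, "ax": 0.335, "ay": 0.016, "az": 0.056, "hand": 0.1},
    {"x": -0.007, "y": 0.132, "z": -0.01, "ax": 0.447, "ay": 0.022, "az": 0.075, "hand": 0.1},
    {"x": -0.008, "y": 0.165, "z": -0.02, "ax": 0.559, "ay": 0.027, "az": 0.0935, "hand": 0.1}
  ]
}}

```text
time_s: 9.15
eef_pos: [442.1, 50.9, 211.3]
ee_rot: [0.358, 0.589, 0.648, -0.325]
force: [0.0, 1.3, 0.2]
grip_width: 0.55
```

Call:
{"fn": "carry_out", "kwargs": {
  "targets": [
    {"x": 0, "y": 0.02, "z": -0.04, "ax": 0, "ay": 0, "az": 0, "hand": 0.1},
    {"x": 0, "y": 0.028, "z": -0.085, "ax": 0, "ay": 0, "az": 0, "hand": 0.1},
    {"x": 0, "y": 0.028, "z": -0.085, "ax": 0, "ay": 0, "az": 0, "hand": 0.1}
  ]
}}

```text
time_s: 9.52
eef_pos: [440.7, 78.7, 124.9]
ee_rot: [0.356, 0.588, 0.649, -0.327]
force: [0.8, -0.4, 0.3]
grip_width: 0.547
```

```bash
python3 - <<'E'
from h import *
from scipy.spatial.transform import Rotation as Ro
np.set_printoptions(precision=3,suppress=True)
s=ctrl.sense();q=s['ee_rot'];R=Ro.from_quat([*q[1:],q[0]]).as_matrix();print(s['eef_pos'],s['joints'],'\n',R,s['grip_width'])
c=cam('wrist');w=viewer.capture('wrist');cv2.imwrite('pics/w3.png',w)
h=cv2.cvtColor(w,cv2.COLOR_BGR2HSV);m=cv2.inRange(h,(0,130,60),(6,255,255))|cv2.inRange(h,(172,130,60),(180,255,255))
k,_,st,ce=cv2.connectedComponentsWithStats(m)
for s_,e in zip(st[1:],ce[1:]):
    if s_[4]>15: print(s_,e,onz(c,e,57))
E
```

```text
[440.691  78.73  124.869] [-0.38   0.352  1.871  0.52   1.249 -0.726] 
 [[-0.056  0.995  0.079]
 [ 0.53   0.096 -0.843]
 [-0.846 -0.005 -0.533]] 0.5472715859666915
[ 256  162   39   64 1598] [274.594 188.806] [435.716 133.898  57.   ]
```

View pics/w3.png

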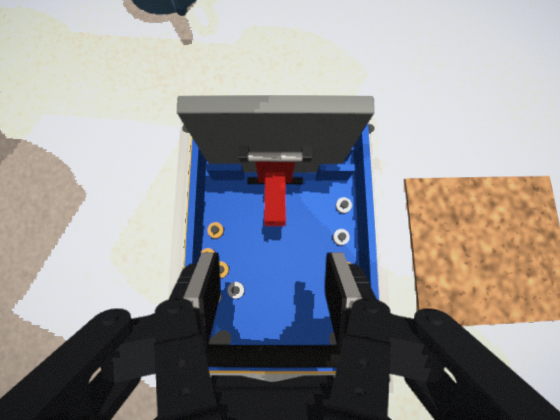

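The wrist picture shows the tab centred between the fingers (columns 264–285, tip at row 222), the hinge at row 158 and the chart top edge at rows 97–113, columns 178–374.

```bash
python3 - <<'E'
from h import *
np.set_printoptions(precision=1,suppress=True)
c=cam('wrist')
for nm,z,P in(('tip',61,[(265,220),(285,219)]),('hinge',74,[(249,158),(302,157)]),('chart back top',127,[(186,114),(371,111)]),('chart front top',127,[(179,97),(374,97)]),('padL',4,[(405,180),(415,323)])):
    Q=np.array([onz(c,p,z) for p in P]);print(nm,Q.tolist(),Q.mean(0))
u=np.array([-.096,.995]);
E
```

```text
tip [[433.027200922101, 110.945009660149, 61.0], [445.94348312909847, 112.84637198728169, 61.00000000000003]] [439.5 111.9  61. ]
hinge [[419.2447908165359, 147.83112886007723, 74.0], [453.07476725793913, 151.7558730631385, 74.0]] [436.2 149.8  74. ]
chart back top [[390.4646564278787, 149.38989879781025, 127.0], [483.2814811757062, 159.99083656719742, 127.0]] [436.9 154.7 127. ]
chart front top [[385.3148061982467, 158.56019801822464, 127.0], [484.6692868368434, 168.09493993183847, 127.0]] [435.  163.3 127. ]
padL [[545.0287843548035, 166.0518441664309, 4.0], [554.5824416337324, 51.14851921586904, 4.0]] [549.8 108.6   4. ]
```

Call:
{"fn": "carry_out", "kwargs": {
  "targets": [
    {"x": -0.001, "y": 0.02, "z": -0.032, "ax": 0, "ay": 0, "az": 0, "hand": 0.1},
    {"x": -0.002, "y": 0.04, "z": -0.064, "ax": 0, "ay": 0, "az": 0, "hand": 0.1},
    {"x": -0.003, "y": 0.053, "z": -0.084, "ax": 0, "ay": 0, "az": 0, "hand": 0.1},
    {"x": -0.003, "y": 0.053, "z": -0.084, "ax": 0, "ay": 0, "az": 0, "hand": -0.2},
    {"x": -0.003, "y": 0.053, "z": -0.084, "ax": 0, "ay": 0, "az": 0, "hand": -1}
  ],
  "grip_force": 20
}}

```text
time_s: 10.2
eef_pos: [440.2, 130.3, 43.9]
ee_rot: [0.359, 0.589, 0.647, -0.325]
force: [-4.9, -0.3, 1.0]
grip_width: 0.201
```

Call:
{"fn": "carry_out", "kwargs": {
  "targets": [
    {"x": 0, "y": 0, "z": 0, "ax": 0, "ay": 0, "az": 0, "hand": -1},
    {"x": 0, "y": 0, "z": 0, "ax": 0, "ay": 0, "az": 0, "hand": -1},
    {"x": 0, "y": 0, "z": 0, "ax": 0, "ay": 0, "az": 0, "hand": -1}
  ]
}}

```text
time_s: 10.58
eef_pos: [439.9, 130.6, 43.5]
ee_rot: [0.359, 0.589, 0.647, -0.325]
force: [-1.1, -1.8, 7.9]
grip_width: 0.153
```

Call:
{"fn": "carry_out", "kwargs": {
  "targets": [
    {"x": 0, "y": -0.0029, "z": 0.0024, "ax": -0.0995, "ay": -0.0096, "az": 0, "hand": -1},
    {"x": 0.0005, "y": -0.0056, "z": 0.005, "ax": -0.199, "ay": -0.019, "az": 0, "hand": -1},
    {"x": 0.0008, "y": -0.008, "z": 0.0079, "ax": -0.2985, "ay": -0.029, "az": 0, "hand": -1},
    {"x": 0.001, "y": -0.0101, "z": 0.011, "ax": -0.398, "ay": -0.038, "az": 0, "hand": -1},
    {"x": 0.0011, "y": -0.0119, "z": 0.0143, "ax": -0.4975, "ay": -0.048, "az": 0, "hand": -1}
  ]
}}

```text
time_s: 11.2
eef_pos: [440.6, 118.7, 57.4]
ee_rot: [0.509, 0.489, 0.537, -0.462]
force: [-0.4, 1.3, -2.6]
grip_width: 0.159
```

```bash
python3 - <<'E'
from h import *
np.set_printoptions(precision=1,suppress=True)
s=ctrl.sense();print(s['force'],s['eef_pos'],s['joints'],s['wrist_torque'])
a=viewer.capture('scene');b=viewer.capture('side')
A=cv2.convertScaleAbs(cv2.resize(a[130:250,240:350],None,fx=3.4,fy=3.4,interpolation=cv2.INTER_CUBIC),alpha=1.5)
B=cv2.resize(b[190:310,225:340],None,fx=3.4,fy=3.4,interpolation=cv2.INTER_CUBIC)
cv2.imwrite('pics/c5.png',np.hstack([A,B]))
E
```

```text
[-0.4  1.3 -2.6] [440.6 118.7  57.4] [-0.   0.4  1.9  0.1  0.8 -0.2] [0.  0.1 0. ]
```

Call:
{"fn": "carry_out", "kwargs": {
  "targets": [
    {"x": 0, "y": -0.0008, "z": 0.0017, "ax": -0.05, "ay": -0.005, "az": 0, "hand": -1},
    {"x": 0.0001, "y": -0.0015, "z": 0.0034, "ax": -0.0995, "ay": -0.0096, "az": 0, "hand": -1},
    {"x": 0.0002, "y": -0.002, "z": 0.0048, "ax": -0.14, "ay": -0.0135, "az": 0, "hand": -1},
    {"x": 0.0002, "y": -0.002, "z": 0.0048, "ax": -0.14, "ay": -0.0135, "az": 0, "hand": -1}
  ]
}}

```text
time_s: 11.8
eef_pos: [440.6, 117.0, 61.6]
ee_rot: [0.544, 0.456, 0.502, -0.494]
force: [-0.6, -0.9, 1.2]
grip_width: 0.154
```

```bash
python3 - <<'E'
from h import *
np.set_printoptions(precision=2,suppress=True)
s=ctrl.sense();print(s['force'],s['eef_pos'],s['joints'],s['wrist_torque'])
a=viewer.capture('scene');b=viewer.capture('side')
A=cv2.convertScaleAbs(cv2.resize(a[130:250,240:350],None,fx=3.4,fy=3.4,interpolation=cv2.INTER_CUBIC),alpha=1.5)
B=cv2.resize(b[190:310,225:340],None,fx=3.4,fy=3.4,interpolation=cv2.INTER_CUBIC)
cv2.imwrite('pics/c5.png',np.hstack([A,B]))
E
```

```text
[-0.57 -0.94  1.17] [440.56 117.04  61.63] [ 0.05  0.4   1.89 -0.1   0.85  0.02] [0.04 0.02 0.  ]
```

View pics/c5.png

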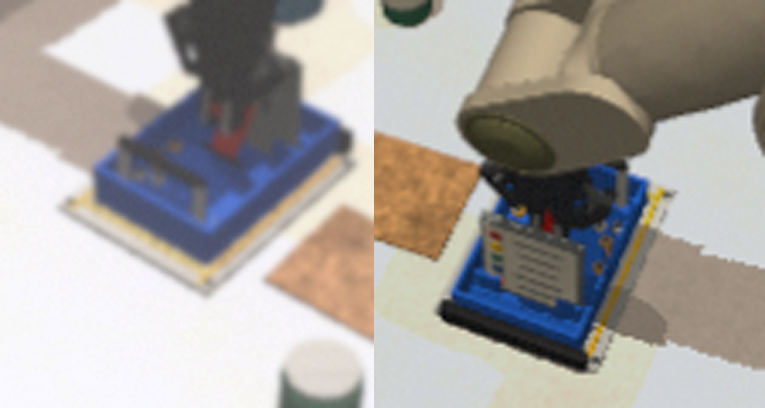

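The chart still sits upright in the ribs with its leg swung out, and the tray is home. Release and retreat.

Call:
{"fn": "carry_out", "kwargs": {
  "targets": [
    {"x": 0, "y": 0, "z": 0, "ax": 0, "ay": 0, "az": 0, "hand": 0.1},
    {"x": 0, "y": 0, "z": 0, "ax": 0, "ay": 0, "az": 0, "hand": 0.1},
    {"x": 0, "y": 0, "z": 0, "ax": 0, "ay": 0, "az": 0, "hand": 0.1},
    {"x": 0, "y": -0.005, "z": 0.03, "ax": 0, "ay": 0, "az": 0, "hand": 0.1},
    {"x": 0, "y": -0.015, "z": 0.09, "ax": 0, "ay": 0, "az": 0, "hand": 0.1}
  ]
}}

```text
time_s: 12.52
eef_pos: [439.1, 102.0, 151.0]
ee_rot: [0.543, 0.455, 0.503, -0.495]
force: [0.8, 0.1, -0.0]
grip_width: 0.553
```

Call:
{"fn": "carry_out", "kwargs": {
  "targets": [
    {"x": 0, "y": 0, "z": 0.06, "ax": 0.08, "ay": 0.008, "az": 0, "hand": 0.1},
    {"x": 0, "y": -0.02, "z": 0.11, "ax": 0.08, "ay": 0.008, "az": 0, "hand": 0.1},
    {"x": 0, "y": -0.03, "z": 0.11, "ax": 0.08, "ay": 0.008, "az": 0, "hand": 0.1},
    {"x": 0, "y": -0.03, "z": 0.11, "ax": 0.08, "ay": 0.008, "az": 0, "hand": 0.1}
  ]
}}

```text
time_s: 13.02
eef_pos: [439.9, 71.8, 260.4]
ee_rot: [0.523, 0.475, 0.524, -0.476]
force: [-0.1, 0.4, -0.5]
grip_width: 0.552
```

```bash
python3 - <<'E'
from h import *
np.set_printoptions(precision=3,suppress=True)
s=ctrl.sense();print(s['eef_pos'],s['ee_rot'],s['joints'])
c=cam('wrist');w=viewer.capture('wrist');cv2.imwrite('pics/w4.png',w)
h=cv2.cvtColor(w,cv2.COLOR_BGR2HSV);m=cv2.inRange(h,(0,130,60),(6,255,255))|cv2.inRange(h,(172,130,60),(180,255,255))
k,_,st,ce=cv2.connectedComponentsWithStats(m)
for s_,e in zip(st[1:],ce[1:]):
    if s_[4]>15: print(s_,e,onz(c,e,80))
E
```

```text
[439.928  71.79  260.43 ] [ 0.523  0.475  0.524 -0.476] [-0.102  0.115  1.667 -0.001  1.361 -0.197]
[ 265   85   28   47 1017] [277.621 105.138] [437.85  131.245  80.   ]
```

View pics/w4.png

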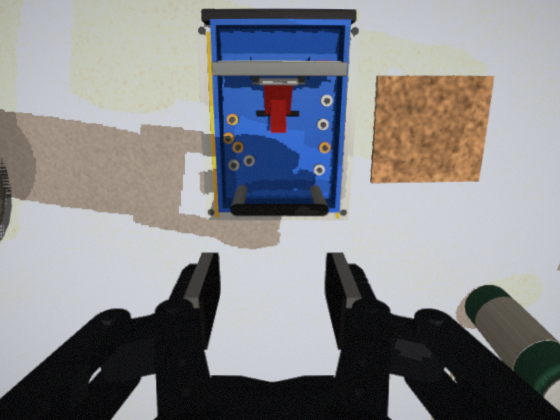

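The wrist picture shows the tray against the stop (rows 10–20), the chart upright with top at rows 62–76, columns 210–348, the leg open with tab tip at (278,132), and pad corners (376,76), (493,76), (480,182), (371,182).

```bash
python3 - <<'E'
from h import *
np.set_printoptions(precision=1,suppress=True)
c=cam('wrist')
for nm,z,P in(('tip',88,[(271,132),(285,132)]),('chart front top',127,[(211,62),(348,61)]),('chart back top',127,[(211,76),(348,74)]),('pad',4,[(376,76),(493,76),(480,182),(371,182)]),('handle',84,[(231,207),(328,209)])):
    Q=np.array([onz(c,p,z) for p in P]);e=Q[1]-Q[0];print(nm,Q.round(1).tolist(),Q.mean(0),np.hypot(*e[:2]),np.degrees(np.arctan2(e[1],e[0])))
w=cv2.imread('pics/w4.png');h=cv2.cvtColor(w,cv2.COLOR_BGR2HSV);m=cv2.inRange(h,(4,70,60),(20,220,230));m[:, :360]=0;m[:,500:]=0
k=max(cv2.findContours(m,0,2)[0],key=cv2.contourArea);W=np.array([onz(c,p,4)[:2] for p in k[:,0]],np.float32);print(cv2.minAreaRect(W))
E
```

```text
tip [[433.8, 108.7, 88.0], [446.1, 109.9, 88.0]] [440.  109.3  88. ] 12.297289806308793 5.50241000456046
chart front top [[385.0, 161.1, 127.0], [484.7, 171.4, 127.0]] [434.8 166.2 127. ] 100.20613002755805 5.914592880679273
chart back top [[385.5, 151.2, 127.0], [486.0, 162.4, 127.0]] [435.8 156.8 127. ] 101.1712560294204 6.318031584638883
pad [[540.8, 167.8, 4.0], [670.2, 183.1, 4.0], [687.2, 63.6, 4.0], [556.1, 50.6, 4.0]] [613.6 116.3   4. ] 130.25356919650451 6.736754770108759
handle [[402.7, 33.9, 84.0], [494.8, 40.7, 84.0]] [448.7  37.3  84. ] 92.4031008093885 4.245975786475838
((613.0674438476562, 116.543701171875), (130.336669921875, 119.22261047363281), 6.5737457275390625)
```

Call:
{"fn": "carry_out", "kwargs": {
  "targets": [
    {"x": 0, "y": 0, "z": 0, "ax": 0, "ay": 0, "az": -0.18, "hand": 0.18},
    {"x": -0.001, "y": 0.03, "z": 0, "ax": 0, "ay": 0, "az": -0.36, "hand": 0.18},
    {"x": -0.003, "y": 0.06, "z": 0, "ax": 0, "ay": 0, "az": -0.54, "hand": 0.18},
    {"x": -0.004, "y": 0.09, "z": 0, "ax": 0, "ay": 0, "az": -0.72, "hand": 0.18},
    {"x": -0.0045, "y": 0.09, "z": 0, "ax": 0, "ay": 0, "az": -0.9, "hand": 0.18}
  ]
}}

```text
time_s: 13.7
eef_pos: [434.9, 164.1, 259.8]
ee_rot: [-0.263, -0.655, -0.264, 0.657]
force: [0.3, -0.5, -0.1]
grip_width: 0.588
```

Call:
{"fn": "carry_out", "kwargs": {
  "targets": [
    {"x": 0, "y": 0, "z": 0, "ax": 0, "ay": 0, "az": -0.18, "hand": 0.18},
    {"x": 0, "y": 0, "z": 0, "ax": 0, "ay": 0, "az": -0.36, "hand": 0.18},
    {"x": 0, "y": 0, "z": 0, "ax": 0, "ay": 0, "az": -0.54, "hand": 0.18},
    {"x": 0, "y": 0, "z": 0, "ax": 0, "ay": 0, "az": -0.66, "hand": 0.18},
    {"x": 0, "y": 0, "z": -0.03, "ax": 0, "ay": 0, "az": -0.66, "hand": 0.18}
  ]
}}

```text
time_s: 14.32
eef_pos: [436.0, 162.7, 230.9]
ee_rot: [0.037, 0.706, 0.038, -0.706]
force: [0.2, -0.1, -1.1]
grip_width: 0.591
```

```bash
python3 - <<'E'
from h import *
from scipy.spatial.transform import Rotation as Ro
np.set_printoptions(precision=3,suppress=True)
s=ctrl.sense();q=s['ee_rot'];R=Ro.from_quat([*q[1:],q[0]]).as_matrix();print(s['eef_pos'],s['joints'],'\n',R,s['grip_width'])
E
```

```text
[436.045 162.742 230.922] [0.104 0.181 1.668 0.001 1.292 1.569] 
 [[ 0.001  0.106 -0.994]
 [ 0.001 -0.994 -0.106]
 [-1.    -0.001 -0.001]] 0.5910032518175814
```

Call:
{"fn": "carry_out", "kwargs": {
  "targets": [
    {"x": 0, "y": 0, "z": -0.05, "ax": 0, "ay": 0, "az": 0, "hand": 0.18},
    {"x": 0, "y": 0, "z": -0.1, "ax": 0, "ay": 0, "az": 0, "hand": 0.18},
    {"x": 0, "y": 0, "z": -0.134, "ax": 0, "ay": 0, "az": 0, "hand": 0.18},
    {"x": 0, "y": 0, "z": -0.134, "ax": 0, "ay": 0, "az": 0, "hand": 0.18},
    {"x": 0, "y": 0, "z": -0.134, "ax": 0, "ay": 0, "az": 0, "hand": -0.4}
  ],
  "grip_force": 30
}}

```text
time_s: 14.95
eef_pos: [436.1, 162.4, 98.2]
ee_rot: [0.038, 0.706, 0.038, -0.706]
force: [-0.2, 0.0, 0.5]
grip_width: 0.391
```

Call:
{"fn": "carry_out", "kwargs": {
  "targets": [
    {"x": 0, "y": 0, "z": 0, "ax": 0, "ay": 0, "az": 0, "hand": -1},
    {"x": 0, "y": 0, "z": 0, "ax": 0, "ay": 0, "az": 0, "hand": -1},
    {"x": 0, "y": 0, "z": 0, "ax": 0, "ay": 0, "az": 0, "hand": -1},
    {"x": 0, "y": 0, "z": 0, "ax": 0, "ay": 0, "az": 0, "hand": -1}
  ]
}}

```text
time_s: 15.45
eef_pos: [436.3, 162.7, 98.5]
ee_rot: [0.037, 0.707, 0.038, -0.706]
force: [-0.6, 4.3, 6.6]
grip_width: 0.107
```

Call:
{"fn": "carry_out", "kwargs": {
  "targets": [
    {"x": 0, "y": 0, "z": 0.01, "ax": 0, "ay": 0, "az": 0, "hand": -1},
    {"x": 0, "y": 0, "z": 0.025, "ax": 0, "ay": 0, "az": 0, "hand": -1},
    {"x": 0, "y": 0, "z": 0.05, "ax": 0, "ay": 0, "az": 0, "hand": -1},
    {"x": 0, "y": 0, "z": 0.08, "ax": 0, "ay": 0, "az": 0, "hand": -1},
    {"x": 0, "y": 0, "z": 0.11, "ax": 0, "ay": 0, "az": 0, "hand": -1}
  ]
}}

```text
time_s: 16.08
eef_pos: [435.6, 161.7, 208.8]
ee_rot: [-0.038, -0.706, -0.038, 0.706]
force: [0.2, -0.0, -2.2]
grip_width: 0.108
```

```bash
python3 - <<'E'
from h import *
np.set_printoptions(precision=2,suppress=True)
s=ctrl.sense();print(s['force'],s['eef_pos'],s['grip_width'])
for n,f in(('scene','sc5'),('side','s5')):
    im=viewer.capture(n);cv2.imwrite(f'pics/{f}.png',im);c=cam(n)
    h=cv2.cvtColor(im,cv2.COLOR_BGR2HSV)
    m=cv2.inRange(h,(0,130,60),(6,255,255))|cv2.inRange(h,(172,130,60),(180,255,255))
    k,_,st,ce=cv2.connectedComponentsWithStats(m);print(n,'red',[(s_.tolist(),e.round(1).tolist()) for s_,e in zip(st[1:],ce[1:]) if s_[4]>4])
    m=cv2.inRange(h,(108,120,50),(128,255,255));ctr=proj(c,[443,113,30]);m=cv2.morphologyEx(m,cv2.MORPH_CLOSE,np.ones((7,7)))
    for k in cv2.findContours(m,0,2)[0]:
        if cv2.contourArea(k)>150 and cv2.pointPolygonTest(k,ctr,True)>-30: print('tray rect z46',cv2.minAreaRect(np.array([onz(c,p,46)[:2] for p in k[:,0]],np.float32)))
# predictions of foot, tab tip
cs=cam('scene')
def pred(th,ch,zb):
    u=np.array([-.106,.994])
    for nm,x,z in(('foot',0,-60),('tabtip',-41,-13)):
        X=x*np.cos(th)+z*np.sin(th);Z=-x*np.sin(th)+z*np.cos(th)
        P=[*(ch+(X-11)*u),zb+62+Z];print(th,nm,P,proj(cs,P))
for th in(.3,.5,.65): pred(th,np.array([436,162.5]),s['eef_pos'][2]+30-115)
E
```

```text
[ 0.19 -0.   -2.22] [435.56 161.72 208.8 ] 0.10786288615658843
scene red [([253, 312, 31, 29, 274], [267.8, 326.4])]
tray rect z46 ((467.28607177734375, 100.70706939697266), (87.38897705078125, 160.04681396484375), 3.9774210453033447)
side red [([256, 147, 14, 16, 55], [263.4, 152.8]), ([275, 231, 5, 7, 23], [276.5, 233.7])]
tray rect z46 ((437.6312255859375, 116.94843292236328), (134.8444366455078, 199.02098083496094), 5.331294536590576)
0.3 foot [np.float64(439.04550851436613), np.float64(133.94117487471772), np.float64(128.47776775926167)] [308.53 146.96]
0.3 tabtip [np.float64(441.7251192265192), np.float64(108.81350461169723), np.float64(185.4949112212801)] [303.79 135.44]
0.5 foot [np.float64(440.21514642552273), np.float64(122.97306087764534), np.float64(133.14300339337566)] [306.29 147.55]
0.5 tabtip [np.float64(441.64062220617217), np.float64(109.60586346287624), np.float64(194.04583088499552)] [304.04 132.87]
0.65 foot [np.float64(441.01498554048123), np.float64(115.4726827619026), np.float64(138.03292919385467)] [304.75 147.49]
0.65 tabtip [np.float64(441.4597270555985), np.float64(111.30218213901068), np.float64(200.26151036083792)] [304.48 130.8 ]
```

The chart is lifted out (2.2 N held). Carry it over the pad while tilting back 0.33 rad.

Call:
{"fn": "carry_out", "kwargs": {
  "targets": [
    {"x": 0.015, "y": 0, "z": 0, "ax": 0, "ay": 0, "az": 0, "hand": -1},
    {"x": 0.045, "y": -0.005, "z": 0, "ax": 0.04, "ay": 0.004, "az": 0, "hand": -1},
    {"x": 0.085, "y": -0.015, "z": 0, "ax": 0.09, "ay": 0.01, "az": 0, "hand": -1},
    {"x": 0.125, "y": -0.025, "z": 0, "ax": 0.15, "ay": 0.016, "az": 0, "hand": -1},
    {"x": 0.155, "y": -0.035, "z": 0, "ax": 0.21, "ay": 0.022, "az": 0, "hand": -1}
  ]
}}

```text
time_s: 16.8
eef_pos: [591.7, 126.3, 205.8]
ee_rot: [0.038, -0.697, -0.112, 0.707]
force: [-0.5, 0.2, -2.3]
grip_width: 0.107
```

Call:
{"fn": "carry_out", "kwargs": {
  "targets": [
    {"x": 0.015, "y": -0.005, "z": 0, "ax": 0.06, "ay": 0.007, "az": 0, "hand": -1},
    {"x": 0.021, "y": -0.008, "z": -0.01, "ax": 0.11, "ay": 0.012, "az": 0, "hand": -1},
    {"x": 0.022, "y": -0.008, "z": -0.04, "ax": 0.118, "ay": 0.013, "az": 0, "hand": -1},
    {"x": 0.022, "y": -0.008, "z": -0.07, "ax": 0.118, "ay": 0.013, "az": 0, "hand": -1},
    {"x": 0.022, "y": -0.008, "z": -0.07, "ax": 0.118, "ay": 0.013, "az": 0, "hand": -1}
  ]
}}

```text
time_s: 17.42
eef_pos: [611.2, 119.0, 134.4]
ee_rot: [0.079, -0.688, -0.153, 0.705]
force: [0.3, 0.8, -2.0]
grip_width: 0.116
```

```bash
python3 - <<'E'
from h import *
from scipy.spatial.transform import Rotation as Ro
np.set_printoptions(precision=3,suppress=True)
s=ctrl.sense();q=s['ee_rot'];R=Ro.from_quat([*q[1:],q[0]]).as_matrix();d=R[:,0]
print(s['eef_pos'],s['force'],R,'chart origin',s['eef_pos']+86.5*d,'lean',np.arccos(-d[2]))
E
```

```text
[611.234 118.954 134.372] [ 0.289  0.814 -1.991] [[-0.041  0.099 -0.994]
 [ 0.322 -0.941 -0.107]
 [-0.946 -0.325  0.007]] chart origin [607.689 146.84   52.567] lean 0.3309864483301588
```

Call:
{"fn": "carry_out", "kwargs": {
  "targets": [
    {"x": 0.002, "y": 0, "z": -0.015, "ax": 0, "ay": 0, "az": 0, "hand": -1},
    {"x": 0.002, "y": 0, "z": -0.029, "ax": 0, "ay": 0, "az": 0, "hand": -1},
    {"x": 0.002, "y": 0, "z": -0.038, "ax": 0, "ay": 0, "az": 0, "hand": -1},
    {"x": 0.002, "y": 0, "z": -0.042, "ax": 0, "ay": 0, "az": 0, "hand": -1},
    {"x": 0.002, "y": 0, "z": -0.042, "ax": 0, "ay": 0, "az": 0, "hand": -1}
  ]
}}

```text
time_s: 18.05
eef_pos: [614.8, 119.1, 95.4]
ee_rot: [0.079, -0.69, -0.153, 0.703]
force: [0.4, -0.1, -2.3]
grip_width: 0.11
```

Call:
{"fn": "carry_out", "kwargs": {
  "targets": [
    {"x": 0, "y": 0, "z": -0.001, "ax": 0, "ay": 0, "az": 0, "hand": -1},
    {"x": 0, "y": 0, "z": -0.002, "ax": 0, "ay": 0, "az": 0, "hand": -1},
    {"x": 0, "y": 0, "z": -0.002, "ax": 0, "ay": 0, "az": 0, "hand": -1}
  ]
}}

```text
time_s: 18.42
eef_pos: [614.8, 119.1, 93.5]
ee_rot: [0.079, -0.69, -0.153, 0.703]
force: [1.3, 0.2, -1.7]
grip_width: 0.113
```

Call:
{"fn": "carry_out", "kwargs": {
  "targets": [
    {"x": 0, "y": 0, "z": -0.001, "ax": 0, "ay": 0, "az": 0, "hand": -1},
    {"x": 0, "y": 0, "z": -0.002, "ax": 0, "ay": 0, "az": 0, "hand": -1},
    {"x": 0, "y": 0, "z": -0.003, "ax": 0, "ay": 0, "az": 0, "hand": -1},
    {"x": 0, "y": 0, "z": -0.003, "ax": 0, "ay": 0, "az": 0, "hand": -1}
  ]
}}

```text
time_s: 18.92
eef_pos: [614.7, 119.1, 90.3]
ee_rot: [0.079, -0.69, -0.153, 0.703]
force: [0.7, -0.1, -1.4]
grip_width: 0.106
```

Call:
{"fn": "carry_out", "kwargs": {
  "targets": [
    {"x": 0, "y": 0, "z": -0.001, "ax": 0, "ay": 0, "az": 0, "hand": -1},
    {"x": 0, "y": 0, "z": -0.001, "ax": 0, "ay": 0, "az": 0, "hand": -1}
  ]
}}

```text
time_s: 19.18
eef_pos: [614.8, 119.1, 89.3]
ee_rot: [0.079, -0.69, -0.153, 0.703]
force: [-0.4, 0.3, -1.7]
grip_width: 0.114
```

Call:
{"fn": "carry_out", "kwargs": {
  "targets": [
    {"x": 0, "y": 0, "z": -0.001, "ax": 0, "ay": 0, "az": 0, "hand": -1},
    {"x": 0, "y": 0, "z": -0.001, "ax": 0, "ay": 0, "az": 0, "hand": -1}
  ]
}}

```text
time_s: 19.42
eef_pos: [614.8, 119.2, 88.5]
ee_rot: [0.079, -0.69, -0.153, 0.703]
force: [-0.1, 0.3, -1.3]
grip_width: 0.113
```

Call:
{"fn": "carry_out", "kwargs": {
  "targets": [
    {"x": 0, "y": 0, "z": -0.001, "ax": 0, "ay": 0, "az": 0, "hand": -1},
    {"x": 0, "y": 0, "z": -0.001, "ax": 0, "ay": 0, "az": 0, "hand": -1}
  ]
}}

```text
time_s: 19.68
eef_pos: [615.0, 119.6, 88.3]
ee_rot: [0.079, -0.69, -0.154, 0.703]
force: [-1.2, 2.2, 4.7]
grip_width: 0.11
```

Call:
{"fn": "carry_out", "kwargs": {
  "targets": [
    {"x": 0, "y": 0, "z": -0.001, "ax": 0, "ay": 0, "az": 0, "hand": -1},
    {"x": 0, "y": 0, "z": -0.001, "ax": 0, "ay": 0, "az": 0, "hand": -1}
  ]
}}

```text
time_s: 19.92
eef_pos: [615.1, 120.0, 88.1]
ee_rot: [0.079, -0.69, -0.154, 0.702]
force: [-3.4, 3.6, 8.9]
grip_width: 0.108
```

Contact was at 88.3, against 87.8 predicted. Ease off 1 mm, open slowly, then retreat along the tool axis.

Call:
{"fn": "carry_out", "kwargs": {
  "targets": [
    {"x": 0, "y": 0, "z": 0.001, "ax": 0, "ay": 0, "az": 0, "hand": -1},
    {"x": 0, "y": 0, "z": 0.001, "ax": 0, "ay": 0, "az": 0, "hand": -0.7},
    {"x": 0, "y": 0, "z": 0.001, "ax": 0, "ay": 0, "az": 0, "hand": -0.5},
    {"x": 0, "y": 0, "z": 0.001, "ax": 0, "ay": 0, "az": 0, "hand": -0.2},
    {"x": 0, "y": 0, "z": 0.001, "ax": 0, "ay": 0, "az": 0, "hand": -0.1}
  ]
}}

```text
time_s: 20.55
eef_pos: [614.8, 119.0, 87.3]
ee_rot: [0.079, -0.69, -0.153, 0.703]
force: [-0.4, -0.7, 0.1]
grip_width: 0.449
```

Call:
{"fn": "carry_out", "kwargs": {
  "targets": [
    {"x": 0, "y": 0, "z": 0, "ax": 0, "ay": 0, "az": 0, "hand": -0.1},
    {"x": 0.001, "y": -0.007, "z": 0.02, "ax": 0, "ay": 0, "az": 0, "hand": -0.1},
    {"x": 0.002, "y": -0.017, "z": 0.05, "ax": 0, "ay": 0, "az": 0, "hand": -0.1},
    {"x": 0.003, "y": -0.031, "z": 0.09, "ax": 0, "ay": 0, "az": 0, "hand": -0.1},
    {"x": 0.005, "y": -0.048, "z": 0.14, "ax": 0, "ay": 0, "az": 0, "hand": -0.1}
  ]
}}

```text
time_s: 21.18
eef_pos: [619.3, 70.8, 228.1]
ee_rot: [0.079, -0.69, -0.153, 0.703]
force: [0.3, -1.0, -0.5]
grip_width: 0.449
```

Call:
{"fn": "carry_out", "kwargs": {
  "targets": [
    {"x": -0.03, "y": -0.02, "z": 0.03, "ax": 0, "ay": 0, "az": 0, "hand": -0.1},
    {"x": -0.08, "y": -0.06, "z": 0.05, "ax": 0, "ay": 0, "az": 0, "hand": -0.1},
    {"x": -0.12, "y": -0.1, "z": 0.06, "ax": 0, "ay": 0, "az": 0, "hand": -0.1},
    {"x": -0.12, "y": -0.1, "z": 0.06, "ax": 0, "ay": 0, "az": 0, "hand": -0.1}
  ]
}}

```text
time_s: 21.68
eef_pos: [498.6, -31.0, 288.7]
ee_rot: [0.08, -0.691, -0.152, 0.702]
force: [0.8, 0.5, 0.4]
grip_width: 0.448
```

```bash
python3 - <<'E'
from h import *
print(ctrl.sense()['force'],ctrl.sense()['eef_pos'])
a=viewer.capture('scene');b=viewer.capture('side');cv2.imwrite('pics/sc6.png',a);cv2.imwrite('pics/s6.png',b)
A=cv2.convertScaleAbs(cv2.resize(a[120:250,240:380],None,fx=2.9,fy=2.9,interpolation=cv2.INTER_CUBIC),alpha=1.5)
B=cv2.resize(b[190:320,200:336],None,fx=2.9,fy=2.9,interpolation=cv2.INTER_CUBIC)
cv2.imwrite('pics/c6.png',np.hstack([A,B]))
E
```

```text
[0.82783775 0.52698491 0.42866162] [498.58741609 -31.00433547 288.72254068]
```

View pics/c6.png

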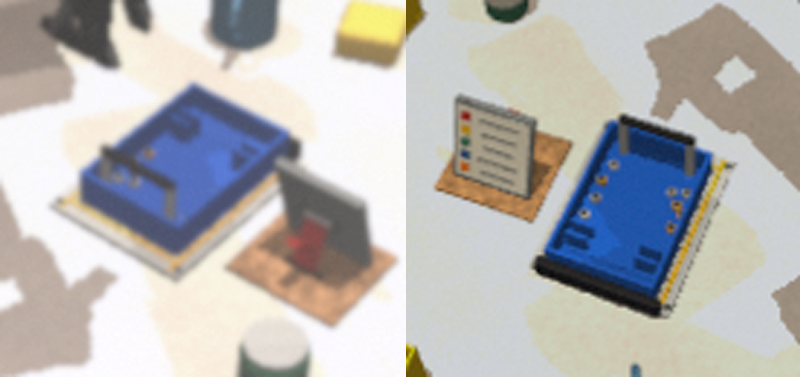

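Final picture: the chart stands on the pad leaning on its open red leg (left half, foot near (305,265); right half, top edge (458,96)–(536,122)), and the tray is still home. One numeric check, then hand in.

```bash
python3 - <<'E'
from h import *
np.set_printoptions(precision=1,suppress=True)
c,cs=cam('side'),cam('scene')
u=np.array([-.106,.994]);v=np.array([.994,.106]);o=np.array([611.3,147.])
f=lambda p:(proj(c,p)-[200,190])*2.9+[406,0]; g=lambda p:(proj(cs,p)-[240,120])*2.9
for L in(.2,.33,.45):
    print(L,[f([*(o+u*(5*np.cos(L)-115*np.sin(L))+k*50*v),6+115*np.cos(L)+5*np.sin(L)]) for k in(1,-1)],[g([*(o+u*(-5*np.cos(L)-115*np.sin(L))+k*50*v),6+115*np.cos(L)]) for k in(-1,1)])
px=lambda U,V:((U-406)/2.9+200,V/2.9+190)
px2=lambda U,V:(U/2.9+240,V/2.9+120)
print('handle',[onz(c,px(*p),84)[:2] for p in((620,117),(694,138))],'scene rear wall',[onz(cs,px2(*p),46)[:2] for p in((81,180),(176,236))])
finish_job()
E
```

```text
0.2 [array([447.6, 101.8]), array([527.2, 128.2])] [array([278.5, 153.2]), array([365.3, 197.7])]
0.33 [array([453.9,  94. ]), array([533., 120.])] [array([269.6, 163.8]), array([356.5, 208.8])]
0.45 [array([459.6,  88. ]), array([538.1, 113.7])] [array([261.7, 174.6]), array([348.6, 220. ])]
handle [array([491.8,  40.6]), array([402.8,  27.7])] scene rear wall [array([399.2,   5.6]), array([524. ,  15.7])]
the job is handed in; nothing more can be done
```

I handed the job in at about 22 s. All the steps were carried out, but one of my last checks disagreed with the others.

**What was done**
- **Tray:** I slid it by its handle over the plate edge and onto the stop. The push force rose to about 62 N at the stop, and I eased off before releasing.
- **Leg:** I pinched the tab and swung it about 0.64 rad with the chart still in the ribs. That angle is how far the tool turned; I did not measure the joint itself.
- **Chart:** I lifted it out and set it down at 0.33 rad lean. It touched the pad at 88.3 mm, against 87.8 mm predicted. I released it and moved the arm clear.

**Last checks**
- **Picture:** The last one I viewed shows the chart standing on the cork pad on its open leg. The tray is against the stop between the yellow lines, and nothing near it was visibly disturbed. I did not measure the other bench items.
- **Chart lean:** The side view's top edge fits about 0.33 rad. The scene view's visible top edge was some 10–15 enlarged pixels off my prediction. I put that down to rough pixel reading.
- **Tray position (disagreed):** The handle from the side view is at (447, 34) mm, the same as right after the push. A rear-wall reading from the scene view came out about 10 mm further out in both x and y than before. I think I misread the blurred corner, since the tray looks seated in both views, but I did not re-check it before handing in.

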